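# Close the electrode shipper and press its snap clasp home

## Task

Close the blue reusable plastic shipper that holds the electrode: fold its two end flaps down flat over the contents first, while the lid still stands open, then bring the lid down over them and press its white clasp tab with the fingertips until the stud snaps into its socket and the lid is fully home. Do not let go: finish while still pressing the lid down firmly at the clasp, so that I can fit the seal. Leave the other things on the bench where they are.

Things in the scene. Friction and masses are not known exactly. Their poses are not given: they have to be found in the camera images.
- shipper: Blue open-topped box of twin-wall plastic sheet, 130 mm along its x, 230 mm along its y, walls 85 mm high, on the bench; it does not slide. Origin: centre of its underside, z up. Filled with dark foam (top 66 mm up) holding an electrode. The lid's hinge runs along its -x top edge (the robot's side), those of the end flaps along its +y and -y top edges.
- socket (a point): Mouth of the snap socket, between two sprung orange jaws in a white bracket (45 x 60 mm, 85 mm high) on the outside of the shipper's +x wall, in the middle. It receives the stud under the clasp. In the shipper's frame x = 87, y = 0, z = 78 mm. Fixed to the shipper.
- flap_left (a joint): End flap on the shipper's +y edge: blue sheet 118 mm along x, 75 mm from hinge line to free edge, 4 mm thick. Hinge line parallel to the shipper's x axis at y = +115, z = 85 mm. 0 = folded in flat (top face 89 mm up), 1.57 = upright, more = leaning outwards (stop at 2.15); rad. Stiff crease: it stays where it is left (0.03 N m to turn).
- flap_right (a joint): End flap on the shipper's -y edge, the mirror image: hinge line at y = -115 mm, z = 85 mm. 0 = folded in flat, 1.57 = upright, more = leaning outwards. rad. Stays where it is left.
- flap_left_edge (a point): Middle of the free edge of flap_left, 75 mm from its hinge line.
- flap_right_edge (a point): Middle of the free edge of flap_right, 75 mm from its hinge line.
- lid_hinge (a joint): Angle of the lid, rad: 0 = shut, fully home, 1.57 = upright, more = leaning back towards the robot (stop at 2.1). Stiff crease: it stays where it is left (0.1 N m to turn). Lowered, it comes to rest at about 0.08 with the stud under the clasp on the jaws.
- lid: Blue sheet 138 mm from hinge to free edge, 234 mm along y, 5 mm thick. Origin on its hinge line (in the shipper's frame x = -65, z = 90.5 mm), x towards the free edge, z out of its top face, underside at z = 0. On the middle of the free edge a white clasp tab, x = 118 to 168, y = -23 to 23, top at z = 9 mm, with an orange disc on top and a ball-ended stud below.
- clasp_top (a point): On the tab's top face, above the stud: where to press; 152 mm from the hinge line. About 112 mm above the bench when the stud rests on the jaws, 99.5 mm with the lid home. About 12 N straight down is needed; within 8 mm the force drops, the jaws pull the stud in and the lid jumps home against a firm stop, where it stays.
- sensor_carton: Bystander: closed white carton with a blue band, 200 x 70 x 45 mm, lying loose on the bench. Origin: centre of its underside.
- small_carton: Bystander: small white carton, 75 x 50 x 40 mm. Origin: centre of its underside.
- sample_vial: Bystander: small glass vial with a white cap, 26 mm across, 50 mm tall, beside the shipper's clasp side. Origin: centre of its underside.
- bottle_weight: Bystander: grey metal ring lying flat, 96 mm outside, 72 mm inside, 18 mm high, beside the shipper's clasp side. Origin: centre of its underside.
- wash_bottle: Bystander: white plastic bottle, 68 mm across, 170 mm tall. Origin: centre of its underside.
- beaker: Bystander: empty glass beaker, 72 mm across, 95 mm tall. Origin: centre of its underside.
- screwdriver: Bystander: screwdriver with a yellow handle, 160 mm long, lying along its x axis. Origin: under its middle.

How it is judged (in metres and radians):
On the way, in this order (a step that is already met when the one before it is completed fails the run):
1. both end flaps are folded in (within 0.2 rad of flat) while the lid still stands open (above 0.6 rad) (value of joint each of flap_left, flap_right below 0.2 rad and value of joint lid_hinge above 0.6 rad), for 0.2 s.
2. the stud has snapped in and the lid is home over the folded flaps (value of joint lid_hinge below 0.02 rad and value of joint each of flap_left, flap_right below 0.1 rad), for 0.2 s.
At the end, for the whole second after the job is handed in: The lid is snapped home (joint below 0.02 rad, 3 mm at the clasp), both end flaps lie folded under it (below 0.1 rad), and through the last second the fingers still press on the lid with more than 4 N (all of step 2 and contact force between the fingers and lid above 4 N); the arm keeps its last pose, push and grip.
It fails at once if another thing on the bench is pushed more than 30 mm away or knocked over (distance of any of sensor_carton, small_carton, sample_vial, bottle_weight, wash_bottle, beaker, screwdriver from where it was at the start of the episode above 0.03 m or angle between any of sample_vial, wash_bottle, beaker's own z axis and vertical above 0.6 rad).
It also fails if it takes over 64 s, if anything falls off the work surface, if the arm or the gripper's body presses on something with over 40 N, if the wrist force passes 120 N, or if a joint passes its speed limit or range.

## Robot

A 7-joint arm with a two-finger parallel gripper is mounted at the origin on the work surface. World frame = base frame: x ahead of the robot, y to its left, z up, the work surface at z = 0. Lengths are in m, angles in degrees, forces in N, time in s.
With the tool pointing down it reaches from about 0.35 to 0.9 m from the base axis. Payload 19.9 kg.
Tool frame: the origin (TCP) lies midway between the tips of the shut fingers; the grasp point (between the pads) lies env.grasp_offset behind it (env.grasp_offset is the distance from the TCP to the grasp point, in m); z points along the fingers, y is the direction in which the jaws open and shut (so a half turn about z gives the same grasp; the last joint's range is limited). The gripper opens to 94 mm and grips with 3 to 60 N. Pads are 16 mm wide; open, the fingers measure 119 mm over their backs; the gripper's body (75 mm by 177 mm) begins 78 mm behind the grasp point.
Start: joints at [-68.841, 23.915, -0.59, 92.452, 0.269, 63.638, -3.037], TCP at [0.25, 0.573, 0.205] pointing down, gripper open.
Joint ranges: [-161.28, 161.28], [-22.2, 115.67], [-73.04, 71.86], [3.21, 147.25], [-68.34, 248.33], [10.77, 114.83], [-161.83, 161.83]. Speed limits (degrees/s): [108.29, 108.29, 136.94, 136.94, 172.46, 172.46, 172.46].

## Interface

Orientations are given as a 3x3 rotation matrix whose columns are the frame's x, y, z axes.
In Python, from bench import env gives the robot as it stands.
- The arm moves only by the shell command python3 -m crank 'ROWS' [FORCE]. ROWS is JSON, a list of rows, each an object with "xyz": the shift along the world's x, y, z in mm, a list of three; "twist": the turn, a rotation vector about the world's x, y, z in rad, a list of three; "fingers": the closure, from 0 (fully open) to 1 (shut). A call has exactly 10 rows; each row shifts and turns the commanded pose from where the row before left it; what a row does not reach is not made up. A row lasts 1/8 s, in which the tool goes at most 62.5 mm and 10.7 degrees, less where a joint would pass 70% of its speed; a pose out of reach is approached as far as the arm can. A call with a gripper value outside its range is refused whole. The fingers move at their own pace and stop on an object; FORCE is the grip in N (left out, the last holds). Time passes only in rows, so rows that do not move let the fingers close, or fill a call up. It gives the time, the measured TCP pose, the force and the opening at its end, in the units of the state.
- env.observe(): the state, without advancing time (a new reading comes with each control period).
- env.camera(name): name is "side" or "top" or "wrist"; returns the picture (384x512x3 uint8, blue, green, red); there is no depth.
- env.get_calibration(name): a dict with "intrinsics" (3x3 intrinsics, pixels), "camera_from_world" (4x4, takes a point from world to camera coordinates). Camera axes: x right, y down, z forward; pixel columns grow to the right and rows downward; lengths in m; the calibration is good to about 2 mm. A picture is of the moment at which its call begins: read the wrist's pose just before it. get_calibration takes no time and is no camera call; for the wrist camera it gives the pose at the moment of the call.
- env.job_done(): hands the job in, once; it reports no verdict.
The state is a dict: "time": time; "q": joint angles; "joint_velocities": joint speeds; "joint_torque": joint torques, N m; "position": TCP position; "tool_rot": TCP orientation; "force": force on the tool from outside, world axes, zero at the start; "ft_torque": the same for the moment, N m; "finger_gap": finger opening in m.
Only numpy, scipy, OpenCV 4.12 (cv2) and the standard library are available. Lean on these libraries where they do the work, as an engineer would, in place of code of your own. Each camera call takes 0.05 s, during which the arm holds its last target.

## Working session

There is one attempt and no reset: what is moved stays moved. The work goes in short steps, Python scripts to look and compute and a shell command to move; the robot and the scene stay as the last step left them, time stands still between calls to the robot, and variables do not carry over. Pictures are saved under pics/ and viewed, and the job is handed in when it is done.

```bash
ls; mkdir -p pics
python3 - <<'E'
from bench import env
import cv2
s=env.observe();print(s['time'],s['position'],s['tool_rot'],s['force'],s['finger_gap'],env.grasp_offset)
for n in('top','side'):
    cv2.imwrite(f'pics/{n}0.png',env.camera(n))
E
```

```text
pics
0.0 [0.24944103 0.57263556 0.20484502] [[-9.16802200e-01  3.99341407e-01 -4.09402694e-04]
 [ 3.99341607e-01  9.16801466e-01 -1.16325814e-03]
 [-8.91961505e-05 -1.22996915e-03 -9.99999240e-01]] [-0.05895434  0.26619997  0.57768269] 0.09371368055970691 0.0188
```

View pics/top0.png

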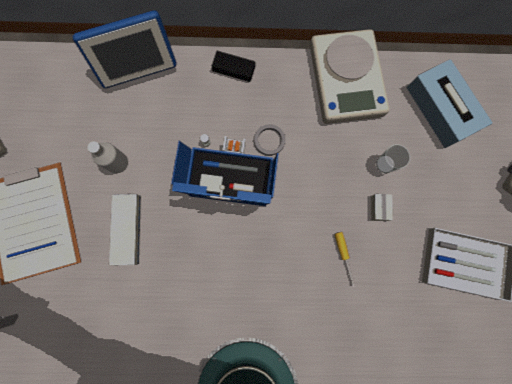

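View pics/side0.png

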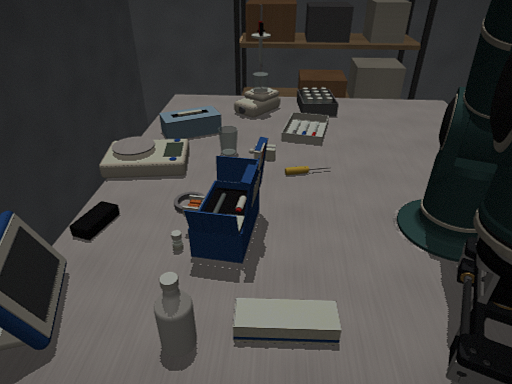

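The top view shows the shipper around (225,175) with its hinge side toward the robot (bottom of the image). The lid stands near-upright and both flaps stand up. The vial is at (205,140), the ring at (269,140) and the bracket at (234,145). I'll enlarge both views to measure.

Run:
```python
from bench import env
import cv2,numpy as np
a=cv2.imread('pics/top0.png')[120:220,160:300]
cv2.imwrite('pics/top0z.png',cv2.resize(a,None,fx=5.6,fy=5.6,interpolation=cv2.INTER_CUBIC))
a=cv2.imread('pics/side0.png')[130:270,160:290]
cv2.imwrite('pics/side0z.png',cv2.resize(a,None,fx=4.2,fy=4.2,interpolation=cv2.INTER_CUBIC))
for n in('top','side'):
    c=env.get_calibration(n);print(np.round(c['intrinsics'],1),np.round(c['camera_from_world'],3))
```

```text
[[351.9   0.  254.9]
 [  0.  351.9 189.7]
 [  0.    0.    1. ]] [[ 0.018 -1.     0.018 -0.025]
 [-0.986 -0.021 -0.166  0.561]
 [ 0.167 -0.015 -0.986  0.97 ]
 [ 0.     0.     0.     1.   ]]
[[370.5   0.  249.1]
 [  0.  370.5 196.3]
 [  0.    0.    1. ]] [[-0.996 -0.085 -0.004  0.542]
 [-0.042  0.543 -0.839  0.085]
 [ 0.073 -0.836 -0.544  1.002]
 [ 0.     0.     0.     1.   ]]
```

View pics/top0z.png

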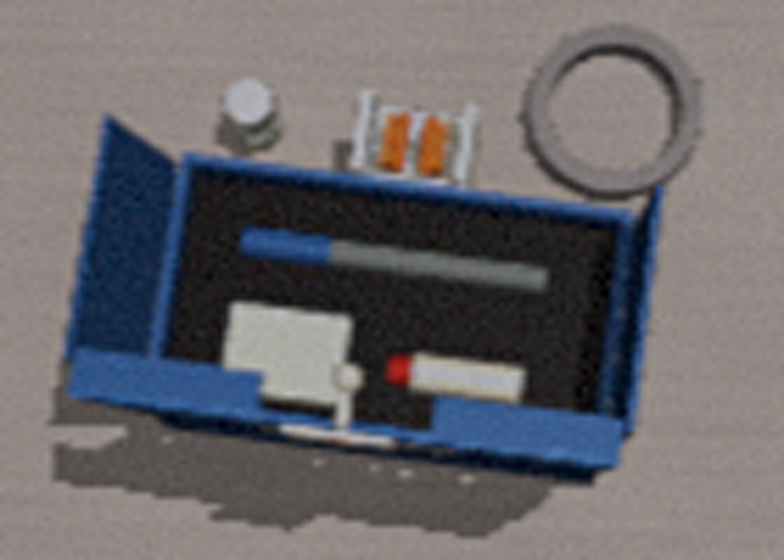

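View pics/side0z.png

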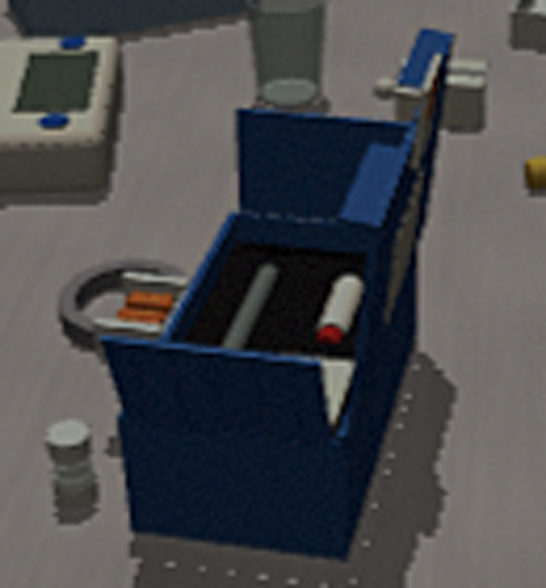

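```bash
cat > h.py <<'E'
from bench import env
import cv2,numpy as np
CAL={n:env.get_calibration(n) for n in('top','side')}
def proj(n,P,c=None):
    c=c or CAL[n];P=np.atleast_2d(P);T=np.array(c['camera_from_world']);p=P@T[:3,:3].T+T[:3,3];q=p@np.array(c['intrinsics']).T
    return q[:,:2]/q[:,2:]
def S(x,y,yaw,P):
    P=np.atleast_2d(np.array(P,float))/1000;c,s=np.cos(yaw),np.sin(yaw)
    return P@np.array([[c,-s,0],[s,c,0],[0,0,1]]).T+[x,y,0]
def flap(side,a,u,d): # side +-1
    return [u,side*(115-d*np.cos(a)),85+d*np.sin(a)]
def lid(a,d,y,h=0):
    return [-65+d*np.cos(a)-h*np.sin(a),y,90.5+d*np.sin(a)+h*np.cos(a)]
E
python3 - <<'E'
from h import *
from scipy.optimize import least_squares
t=lambda u,v:np.array([160+u/5.6,120+v/5.6]); s=lambda u,v:np.array([160+u/4.2,130+v/4.2])
def model(p):
    x,y,w,L,R,D=p
    o=[('top',[65,115,85],t(187,155)),('top',[65,-115,85],t(632,212)),
     ('side',[65,115,0],s(133,532)),('side',[-65,115,0],s(347,560)),('side',[65,-115,85],s(235,214)),
     ('top',flap(1,L,59,75),t(107,117)),('side',flap(1,L,59,75),s(104,338)),('side',flap(1,L,-59,75),s(322,362)),
     ('top',flap(-1,R,59,75),t(660,188)),('side',flap(-1,R,59,75),s(238,109)),
     ('side',lid(D,138,-117),s(420,30))]
    return np.concatenate([proj(n,S(x,y,w,P))[0]-q for n,P,q in o])
r=least_squares(model,[.55,.08,-.1,1.8,1.5,1.7]);print(r.x,np.round(r.fun.reshape(-1,2),1))
x,y,w,L,R,D=r.x
img=cv2.imread('pics/top0.png');im2=cv2.imread('pics/side0.png')
A={'top':img,'side':im2};out={}
for n,(r0,r1,c0,c1,k) in {'top':(120,220,160,300,5.6),'side':(130,270,160,290,4.2)}.items():
    z=cv2.resize(A[n][r0:r1,c0:c1],None,fx=k,fy=k,interpolation=cv2.INTER_CUBIC)
    def poly(P,col):
        q=((proj(n,S(x,y,w,P))-[c0,r0])*k).astype(int);cv2.polylines(z,[q],True,col,1)
    poly([[65,115,85],[65,-115,85],[-65,-115,85],[-65,115,85]],(0,255,0))
    for sd,a in((1,L),(-1,R)):poly([flap(sd,a,59,0),flap(sd,a,59,75),flap(sd,a,-59,75),flap(sd,a,-59,0)],(0,255,255))
    poly([lid(D,0,117),lid(D,138,117),lid(D,138,-117),lid(D,0,-117)],(0,0,255))
    poly([lid(D,118,23),lid(D,168,23),lid(D,168,-23),lid(D,118,-23)],(255,0,255))
    cv2.imwrite(f'pics/{n}_m.png',z)
E
```

```text
[ 0.59392334  0.05976638 -0.11756642  1.90028107  1.68546408  1.55025324] [[-1.4 -0.2]
 [-0.4  0.7]
 [-0.2 -0.9]
 [ 0.4 -0.4]
 [-0.6 -1.4]
 [-1.  -0.2]
 [-0.7 -0.8]
 [ 0.2 -0.3]
 [-0.5  0.4]
 [ 0.2 -1.1]
 [ 0.1 -1.1]]
```

View pics/top_m.png

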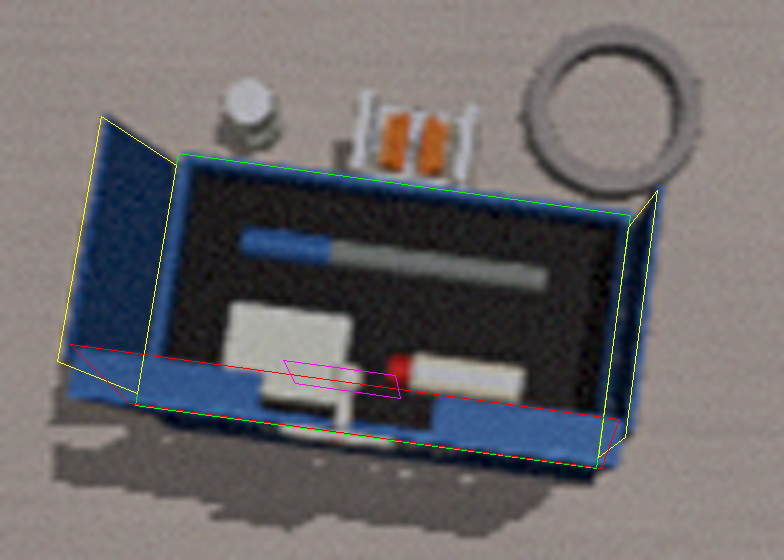

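View pics/side_m.png

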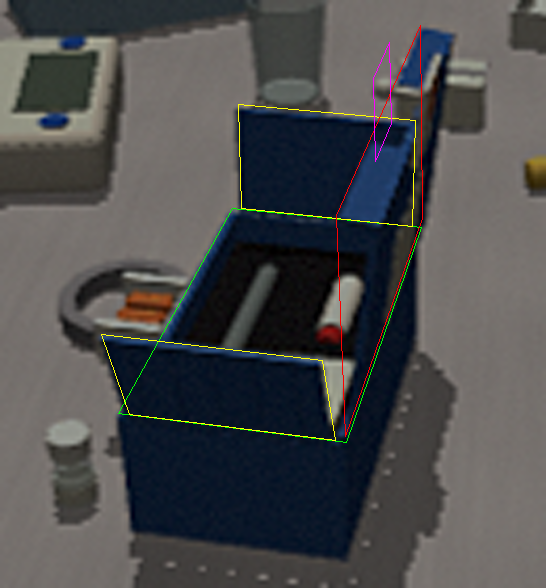

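The blue strips at (70–262,350–400) and (432–620,400–465) are a lip hanging off the lid's free edge, cut out around the clasp. The stud shows at (345,378). The free edge is the strips' outer line, so I'll refit to that.

```bash
cat > fit.py <<'E'
from h import *
from scipy.optimize import least_squares
t=lambda u,v:np.array([160+u/5.6,120+v/5.6]); s=lambda u,v:np.array([160+u/4.2,130+v/4.2])
def model(p):
    x,y,w,L,R,D=p
    o=[('top',[65,115,85],t(187,155)),('top',[65,-115,85],t(632,212)),('top',[87,0,78],t(418,141)),
     ('side',[65,115,0],s(133,532)),('side',[-65,115,0],s(347,560)),('side',[65,-115,85],s(235,214)),
     ('top',flap(1,L,59,75),t(107,117)),('side',flap(1,L,59,75),s(104,338)),('side',flap(1,L,-59,75),s(322,362)),
     ('top',flap(-1,R,59,75),t(660,188)),('side',flap(-1,R,59,75),s(238,109)),
     ('side',lid(D,138,-117,5),s(455,35)),('top',lid(D,138,117,5),t(68,398)),('top',lid(D,138,-117,5),t(618,467))]
    return np.concatenate([proj(n,S(x,y,w,P))[0]-q for n,P,q in o])
r=least_squares(model,[.55,.08,-.1,1.8,1.5,1.7])
if __name__=='__main__':
    print(r.x,np.round(r.fun.reshape(-1,2),1))
    x,y,w,L,R,D=r.x
    for nm,P in dict(fl=flap(1,L,0,75),fr=flap(-1,R,0,75),lidmid=lid(D,138,0),clasp=lid(D,152,0,9),clasp_home=lid(0,152,0,9),lidL=lid(D,138,117),lidR=lid(D,138,-117),bl=[0,115,85],br=[0,-115,85],sock=[87,0,78]).items(): print(nm,np.round(S(x,y,w,P)[0]*1000))
E
python3 fit.py
```

```text
[ 0.59431435  0.05849085 -0.1145574   1.91347889  1.6733736   1.67463624] [[-1.1 -0.2]
 [ 0.   0.4]
 [-0.8  1. ]
 [-0.1 -1.2]
 [ 0.5 -0.8]
 [-0.8 -1.6]
 [-0.9 -0.2]
 [-0.7 -0.7]
 [ 0.2 -0.3]
 [-0.4  0. ]
 [-0.1 -1.2]
 [-0.1 -1.4]
 [-0.4 -0.3]
 [-0.3  0.6]]
fl [610. 198. 156.]
fr [580. -63. 160.]
lidmid [516.  68. 228.]
clasp [505.  69. 241.]
clasp_home [681.  49. 100.]
lidL [529. 184. 228.]
lidR [502. -49. 228.]
bl [607. 173.  85.]
br [581. -56.  85.]
sock [681.  49.  78.]
```

The fit is good to about 1 px. Shipper centre is (594,58), yaw −6.6°, left flap 1.91 rad, right flap 1.67 rad, lid 1.67 rad. First I'll stage outside the left flap with the fingers shut, staying high.

```bash
python3 -m crank '[{"xyz":[38,-34,0],"twist":[0,0,0.03],"fingers":1},{"xyz":[38,-34,0],"twist":[0,0,0.03],"fingers":1},{"xyz":[38,-34,0],"twist":[0,0,0.03],"fingers":1},{"xyz":[38,-34,0],"twist":[0,0,0.03],"fingers":1},{"xyz":[38,-34,0],"twist":[0,0,0.03],"fingers":1},{"xyz":[38,-34,0],"twist":[0,0,0.03],"fingers":1},{"xyz":[38,-34,0],"twist":[0,0,0.03],"fingers":1},{"xyz":[38,-34,0],"twist":[0,0,0.03],"fingers":1},{"xyz":[38,-34,0],"twist":[0,0,0.03],"fingers":1},{"xyz":[38,-34,0],"twist":[0,0,0.03],"fingers":1}]' 10
```

```text
time: 1.35
position: [0.6305, 0.2318, 0.2051]
tool_rot: [[-0.994, 0.109, -0.0], [0.109, 0.994, -0.0], [0.0, -0.0, -1.0]]
force: [-0.3, 0.4, 0.5]
finger_gap: 0.0008
```

```bash
python3 -m crank '[{"xyz":[0,0,-30],"twist":[0,0,0],"fingers":1},{"xyz":[0,0,-32],"twist":[0,0,0],"fingers":1},{"xyz":[-3,-26,0],"twist":[0,0,0],"fingers":1},{"xyz":[-3,-23,2],"twist":[0,0,0],"fingers":1},{"xyz":[-2,-21,-4],"twist":[0,0,0],"fingers":1},{"xyz":[-2,-16,-9],"twist":[0,0,0],"fingers":1},{"xyz":[-1,-12,-13],"twist":[0,0,0],"fingers":1},{"xyz":[-1,-8,-16],"twist":[0,0,0],"fingers":1},{"xyz":[0,-3,-12],"twist":[0,0,0],"fingers":1},{"xyz":[0,0,0],"twist":[0,0,0],"fingers":1}]'
python3 - <<'E'
from h import *
im=env.camera('top');cv2.imwrite('pics/top1.png',cv2.resize(im[100:240,140:320],None,fx=4,fy=4))
im=env.camera('side');cv2.imwrite('pics/side1.png',cv2.resize(im[100:280,150:320],None,fx=3.3,fy=3.3))
E
```

```text
time: 2.6
position: [0.6173, 0.1241, 0.0902]
tool_rot: [[-0.994, 0.11, -0.001], [0.11, 0.994, -0.0], [0.001, -0.0, -1.0]]
force: [0.1, 0.7, -0.3]
finger_gap: 0.0003
```

View pics/side1.png

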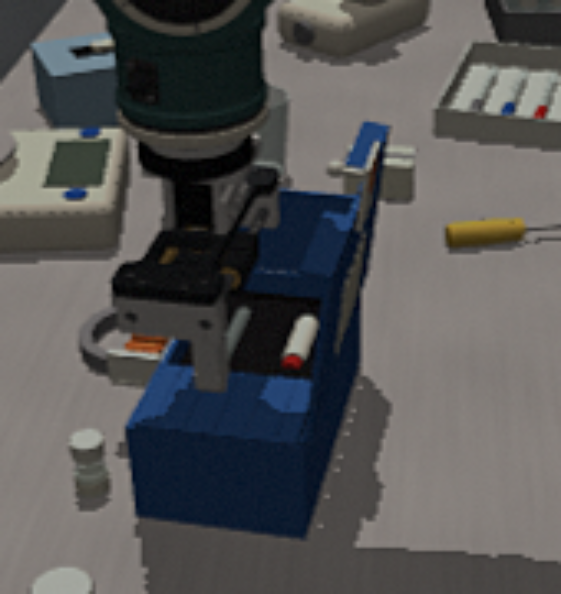

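View pics/top1.png

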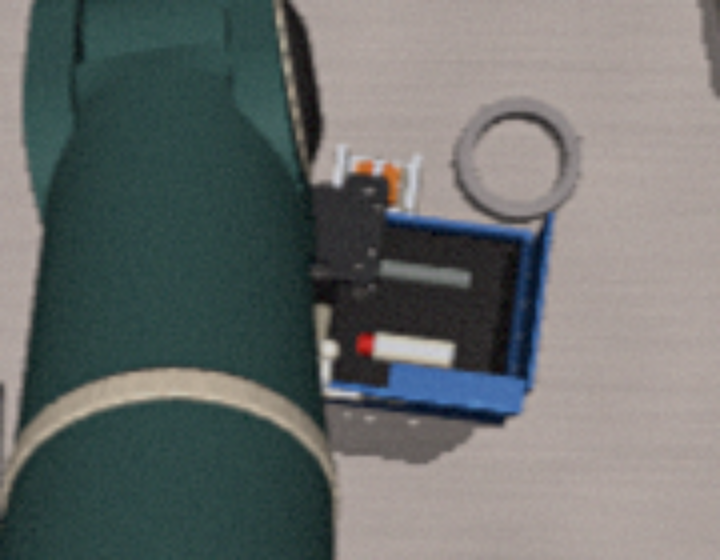

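The left flap is folded in, with the fingertip on it at (210,385). The right flap is still up, and the lid is unchanged. A small extra press, then over to the right flap.

```bash
python3 -m crank '[{"xyz":[0,0,-3],"twist":[0,0,0],"fingers":1},{"xyz":[0,0,40],"twist":[0,0,0],"fingers":1},{"xyz":[0,0,50],"twist":[0,0,0],"fingers":1},{"xyz":[-5,-45,4],"twist":[0,0,0],"fingers":1},{"xyz":[-5,-45,4],"twist":[0,0,0],"fingers":1},{"xyz":[-5,-45,4],"twist":[0,0,0],"fingers":1},{"xyz":[-5,-45,4],"twist":[0,0,0],"fingers":1},{"xyz":[-5,-45,4],"twist":[0,0,0],"fingers":1},{"xyz":[0,-2,-25],"twist":[0,0,0],"fingers":1},{"xyz":[0,0,-28],"twist":[0,0,0],"fingers":1}]'
```

```text
time: 3.95
position: [0.5928, -0.1035, 0.1451]
tool_rot: [[-0.994, 0.111, 0.001], [0.111, 0.994, -0.0], [-0.001, -0.0, -1.0]]
force: [0.9, -0.1, 0.4]
finger_gap: 0.0004
```

```bash
python3 -m crank '[{"xyz":[2,16,0],"twist":[0,0,0],"fingers":1},{"xyz":[2,18,0],"twist":[0,0,0],"fingers":1},{"xyz":[2,21,-4],"twist":[0,0,0],"fingers":1},{"xyz":[2,16,-9],"twist":[0,0,0],"fingers":1},{"xyz":[1,12,-13],"twist":[0,0,0],"fingers":1},{"xyz":[1,8,-16],"twist":[0,0,0],"fingers":1},{"xyz":[0,3,-12],"twist":[0,0,0],"fingers":1},{"xyz":[0,0,-4],"twist":[0,0,0],"fingers":1},{"xyz":[0,0,0],"twist":[0,0,0],"fingers":1},{"xyz":[0,0,0],"twist":[0,0,0],"fingers":1}]'
```

```text
time: 5.2
position: [0.6026, -0.0088, 0.0885]
tool_rot: [[-0.994, 0.111, 0.0], [0.111, 0.994, 0.001], [-0.0, 0.001, -1.0]]
force: [-10.9, 5.3, 27.4]
finger_gap: 0.0003
```

```bash
python3 -m crank '[{"xyz":[0,0,40],"twist":[0,0,0],"fingers":1},{"xyz":[0,0,50],"twist":[0,0,0],"fingers":1},{"xyz":[0,0,50],"twist":[0,0,0],"fingers":1},{"xyz":[0,0,40],"twist":[0,0,0],"fingers":1},{"xyz":[0,-30,20],"twist":[0,0,0],"fingers":1},{"xyz":[0,-40,0],"twist":[0,0,0],"fingers":1},{"xyz":[0,-40,0],"twist":[0,0,0],"fingers":1},{"xyz":[0,-40,0],"twist":[0,0,0],"fingers":1},{"xyz":[0,0,0],"twist":[0,0,0],"fingers":1},{"xyz":[0,0,0],"twist":[0,0,0],"fingers":1}]'
python3 - <<'E'
from h import *
im=env.camera('top');cv2.imwrite('pics/top2.png',cv2.resize(im[100:240,140:320],None,fx=4,fy=4))
im=env.camera('side');cv2.imwrite('pics/side2.png',cv2.resize(im[100:280,150:320],None,fx=3.3,fy=3.3))
E
```

```text
time: 6.45
position: [0.6025, -0.1588, 0.2869]
tool_rot: [[-0.994, 0.111, -0.001], [0.111, 0.994, 0.0], [0.001, 0.0, -1.0]]
force: [-0.5, 0.7, 0.3]
finger_gap: 0.0005
```

View pics/side2.png

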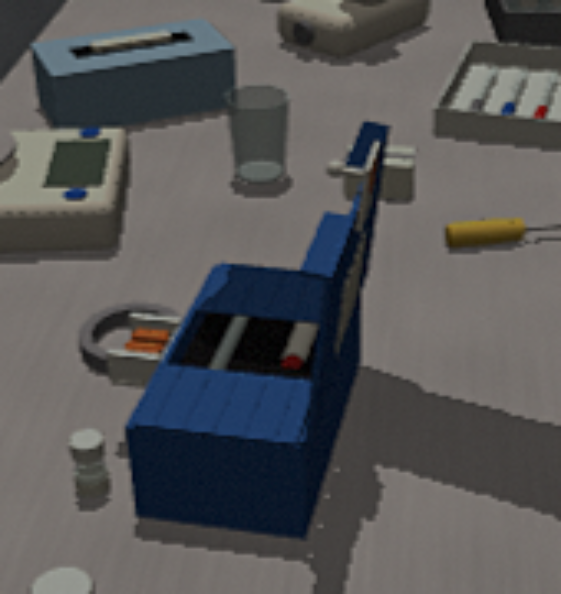

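View pics/top2.png

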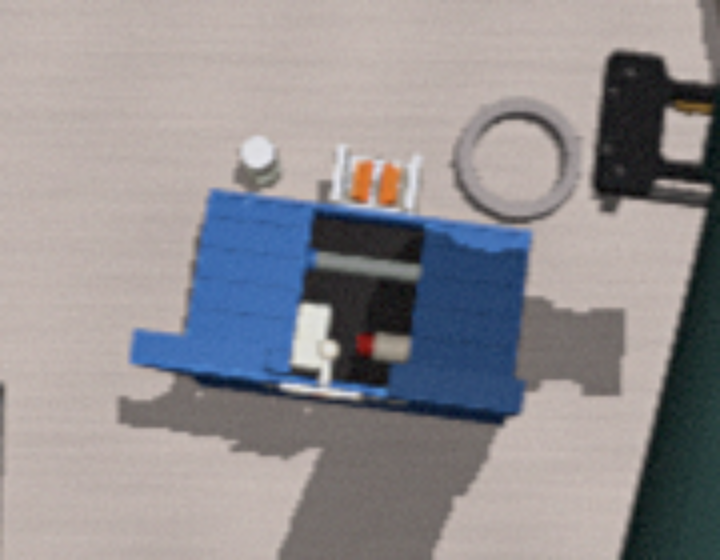

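Both flaps are flat: left at (250,265) and right at (470,290) in the top view. The lid is still up and the bystanders haven't moved. I'll move over the top to behind the lid.

```bash
python3 -m crank '[{"xyz":[-19,33,0],"twist":[0,0,0],"fingers":1},{"xyz":[-19,33,0],"twist":[0,0,0],"fingers":1},{"xyz":[-19,33,0],"twist":[0,0,0],"fingers":1},{"xyz":[-19,33,0],"twist":[0,0,0],"fingers":1},{"xyz":[-19,33,0],"twist":[0,0,0],"fingers":1},{"xyz":[-19,33,0],"twist":[0,0,0],"fingers":1},{"xyz":[-19,33,0],"twist":[0,0,0],"fingers":1},{"xyz":[0,0,-24],"twist":[0,0,0],"fingers":1},{"xyz":[0,0,-26],"twist":[0,0,0],"fingers":1},{"xyz":[0,0,-26],"twist":[0,0,0],"fingers":1}]'
python3 - <<'E'
from h import *
im=env.camera('side');cv2.imwrite('pics/side3.png',cv2.resize(im[60:280,150:320],None,fx=2.7,fy=2.7))
E
```

```text
time: 7.8
position: [0.4693, 0.0729, 0.2108]
tool_rot: [[-0.994, 0.109, 0.001], [0.109, 0.994, 0.0], [-0.001, 0.0, -1.0]]
force: [1.1, 0.1, 0.8]
finger_gap: 0.0007
```

View pics/side3.png

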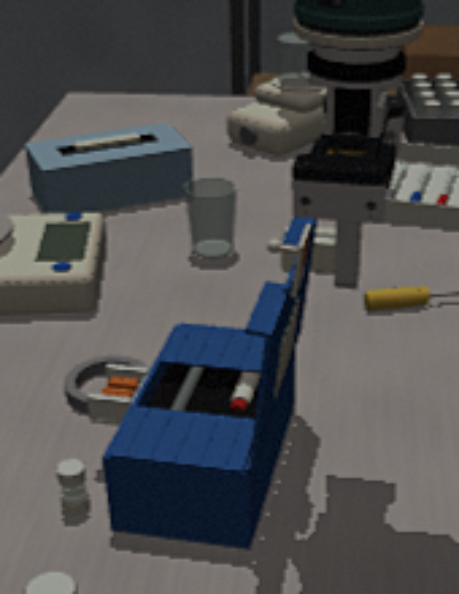

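Fingers sit behind the lid's top at (345,270), clear of it. I'll sweep it forward along its arc.

```bash
python3 -m crank '[{"xyz":[30,-3,2],"twist":[0,0,0],"fingers":1},{"xyz":[12,-1,1],"twist":[0,0,0],"fingers":1},{"xyz":[18,-2,-1],"twist":[0,0,0],"fingers":1},{"xyz":[16,-2,-1],"twist":[0,0,0],"fingers":1},{"xyz":[24,-3,-7],"twist":[0,0,0],"fingers":1},{"xyz":[22,-3,-12],"twist":[0,0,0],"fingers":1},{"xyz":[19,-2,-17],"twist":[0,0,0],"fingers":1},{"xyz":[15,-2,-19],"twist":[0,0,0],"fingers":1},{"xyz":[12,-1,-21],"twist":[0,0,0],"fingers":1},{"xyz":[0,0,0],"twist":[0,0,0],"fingers":1}]'
python3 - <<'E'
from h import *
im=env.camera('side');cv2.imwrite('pics/side4.png',cv2.resize(im[60:280,150:320],None,fx=2.7,fy=2.7))
E
```

```text
time: 9.1
position: [0.6371, 0.0529, 0.135]
tool_rot: [[-0.994, 0.111, -0.003], [0.111, 0.994, -0.001], [0.002, -0.001, -1.0]]
force: [0.3, -0.9, -0.3]
finger_gap: 0.0008
```

View pics/side4.png

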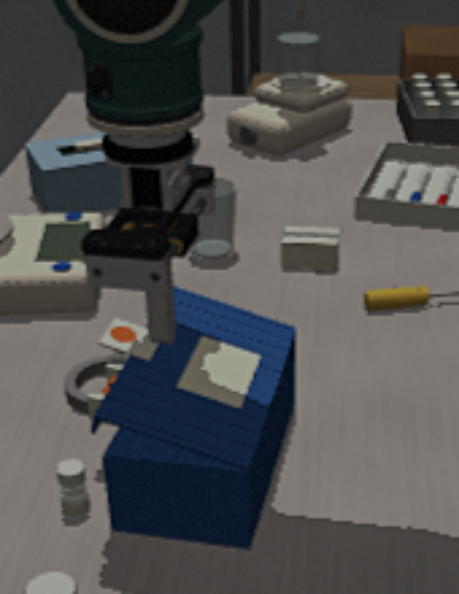

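The lid is down to about 0.3 rad, with the orange disc of the clasp visible at (122,335). I'll hop up, go over the disc, then lower until the stud rests.

```bash
python3 -m crank '[{"xyz":[0,0,25],"twist":[0,0,0],"fingers":1},{"xyz":[22,-2,0],"twist":[0,0,0],"fingers":1},{"xyz":[22,-2,0],"twist":[0,0,0],"fingers":1},{"xyz":[0,0,-14],"twist":[0,0,0],"fingers":1},{"xyz":[0,0,-13],"twist":[0,0,0],"fingers":1},{"xyz":[0,0,-12],"twist":[0,0,0],"fingers":1},{"xyz":[0,0,-7],"twist":[0,0,0],"fingers":1},{"xyz":[0,0,0],"twist":[0,0,0],"fingers":1},{"xyz":[0,0,0],"twist":[0,0,0],"fingers":1},{"xyz":[0,0,0],"twist":[0,0,0],"fingers":1}]'
python3 - <<'E'
from h import *
im=env.camera('side');cv2.imwrite('pics/side5.png',cv2.resize(im[120:280,150:320],None,fx=3.5,fy=3.5))
im=env.camera('wrist');cv2.imwrite('pics/w5.png',im)
E
```

```text
time: 10.4
position: [0.6818, 0.049, 0.1159]
tool_rot: [[-0.994, 0.111, 0.001], [0.111, 0.994, -0.0], [-0.001, 0.0, -1.0]]
force: [-0.1, 0.1, -0.0]
finger_gap: 0.0007
```

View pics/side5.png

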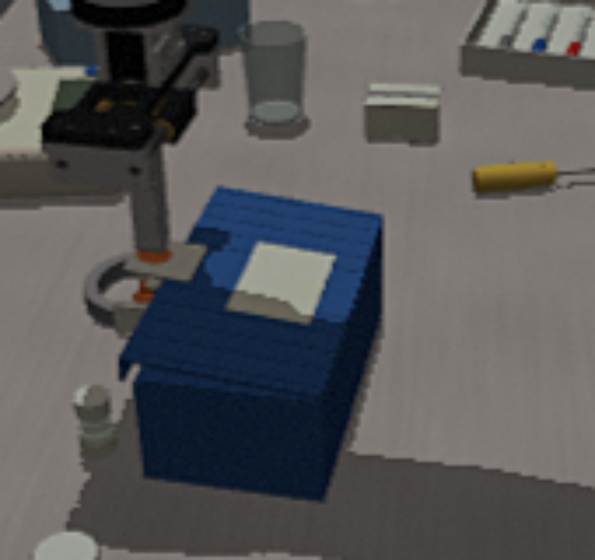

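View pics/w5.png

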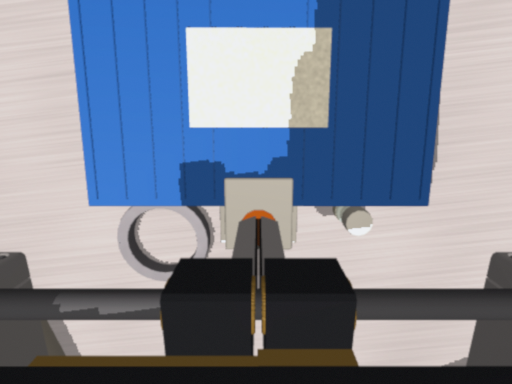

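The fingertips are on the orange disc, centred at (258,225) in the wrist view. Pressing down gradually.

```bash
python3 -m crank '[{"xyz":[0,0,-3],"twist":[0,0,0],"fingers":1},{"xyz":[0,0,-2],"twist":[0,0,0],"fingers":1},{"xyz":[0,0,-2],"twist":[0,0,0],"fingers":1},{"xyz":[0,0,-2],"twist":[0,0,0],"fingers":1},{"xyz":[0,0,-2],"twist":[0,0,0],"fingers":1},{"xyz":[0,0,-2],"twist":[0,0,0],"fingers":1},{"xyz":[0,0,-2],"twist":[0,0,0],"fingers":1},{"xyz":[0,0,-2],"twist":[0,0,0],"fingers":1},{"xyz":[0,0,-1],"twist":[0,0,0],"fingers":1},{"xyz":[0,0,0],"twist":[0,0,0],"fingers":1}]'
```

```text
time: 11.75
position: [0.6816, 0.049, 0.0992]
tool_rot: [[-0.994, 0.111, 0.0], [0.111, 0.994, 0.0], [-0.0, 0.0, -1.0]]
force: [-12.1, -0.4, 26.5]
finger_gap: 0.0008
```

```bash
python3 -m crank '[{"xyz":[0,0,0],"twist":[0,0,0],"fingers":1},{"xyz":[0,0,0],"twist":[0,0,0],"fingers":1},{"xyz":[0,0,0],"twist":[0,0,0],"fingers":1},{"xyz":[0,0,0],"twist":[0,0,0],"fingers":1},{"xyz":[0,0,0],"twist":[0,0,0],"fingers":1},{"xyz":[0,0,0],"twist":[0,0,0],"fingers":1},{"xyz":[0,0,0],"twist":[0,0,0],"fingers":1},{"xyz":[0,0,0],"twist":[0,0,0],"fingers":1},{"xyz":[0,0,0],"twist":[0,0,0],"fingers":1},{"xyz":[0,0,0],"twist":[0,0,0],"fingers":1}]'
python3 - <<'E'
from h import *
im=env.camera('side');cv2.imwrite('pics/side6.png',cv2.resize(im[120:280,150:320],None,fx=3.5,fy=3.5))
s=env.observe();print(s['position'],s['force'])
E
```

```text
time: 13.0
position: [0.6816, 0.049, 0.0992]
tool_rot: [[-0.994, 0.111, 0.0], [0.111, 0.994, 0.0], [-0.0, 0.0, -1.0]]
force: [-12.2, -1.2, 27.0]
finger_gap: 0.0005
[0.68155055 0.04903262 0.09919776] [-12.10415601  -0.07481192  26.73151846]
```

View pics/side6.png

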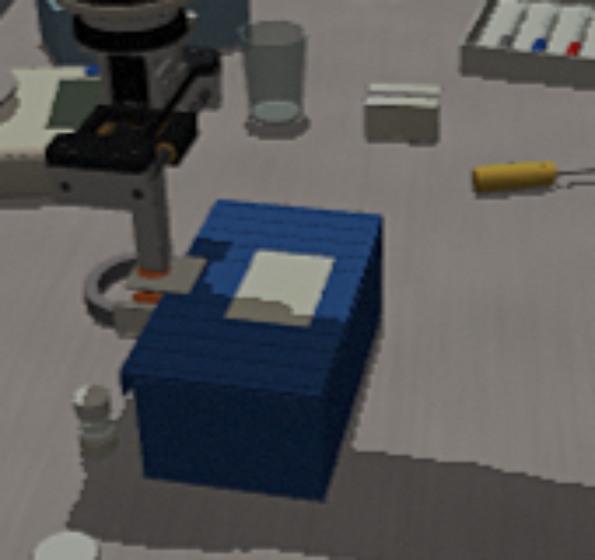

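The lid lies flat, the tip height of 99.2 mm matches the home value of 99.5 mm, and 27 N is steady. Handing in.

Run:
```python
from bench import env
print(env.job_done()); s=env.observe(); print(s['time'],s['position'],s['force'])
```

```text
the job is handed in; nothing more can be done
None
the job is handed in; nothing more can be done
```

The shipper is closed, and the arm was handed in still pressing on the clasp. I folded the left and then the right end flap flat while the lid stood open, swept the lid down from behind, and pressed the clasp disc until the stud went in.

- **Lid home:** the fingertips on the clasp were at 99.2 mm, against 99.5 mm expected with the lid home and about 112 mm with the stud only resting on the jaws. The side view shows the lid lying flat.
- **Pressing force:** it held steady at about 27 N downward over the last 1.25 s. There was also a constant sideways reading of about 12 N.
- **Flaps:** both looked flat in the pictures before the lid came down. I couldn't see them under the closed lid.
- **Other things:** the vial, ring, beaker, small carton and screwdriver looked unmoved in the final side view. I didn't re-check the wash bottle and sensor carton at the end.
- **Time:** it took about 13 s. No check failed or disagreed, and the hand-in gives no verdict.

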